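# Load a rivet strip into the spring magazine and latch its keeper rail

## Task

Load the full rivet strip from the wooden rack into the rivet gun's magazine, which is clamped in the grey cradle: with its heads up, use the strip itself to push the spring follower back, seat it fully down on the channel floor behind the nose lip, and let go. Then slide the keeper rail over it towards the nose until it is latched fully home. Do not force anything, and leave the short strip in the rack and the other things on the bench alone.

Things in the scene. Friction and masses are not known exactly. Their poses are not given: they have to be found in the camera images.
- cradle: Grey cradle plate bolted to the worktop, 84 (x) x 216 (y) x 12 mm, origin under its centre. It carries the steel magazine, a channel 280 mm long along its y axis, nose at +y. The magazine is NOT measured: it was clamped by hand, parallel to the cradle, up to 4.5 mm to either side (x) and 10 mm along (y) of nominal, so feel or look for it. It stays put in use.
- channel (a point): Nominal point (fixed on the cradle, axes parallel to it) on the channel floor, centred, at the inner face of the nose lip; 20 mm over the worktop. Channel 13 mm wide, straight walls 14.5 mm high, then a 45 degree lead-in to 24 mm wide at 20 mm. The lip is a sill across the channel, 9 mm high, 5 mm thick (y); nothing stands past it.
- follower_face (a point): Nominal centre (fixed on the cradle) of the flat face of the steel spring follower at rest, 72 mm behind the lip (-y) and 12 mm over the channel floor. The follower fills the channel, 24 mm high; its spring pushes to the nose, 3 N at rest, 8.2 N at its hard stop 43 mm back, where the space up to the lip is 115 mm: the full strip and 5 mm. Not measured.
- rail (a joint): Keeper rail, an inverted steel channel 124 x 34 mm sliding along the magazine, roof 3 mm over the heads of a seated strip; a strip standing proud blocks it. Value (m): 0 shut and latched, grows as it slides back (-y); starts open, clear of the strip's place. Slides with 1.5 N; over the last 10 mm a ball catch resists with up to 12 N, then draws it home to a hard stop.
- tab (a point): Nominal point (fixed on the cradle) where the centre of the rail's thumb tab comes when the rail is shut, 10 mm below the tab's top, 71 mm over the worktop. The tab now stands behind it (-y) by the value of rail. Tab: 26 (x) x 12 (y) mm, 19 mm high on the rail's roof, whose top is 62 mm over the worktop. Off by as much as the magazine is.
- rack: Wooden rack on the worktop, 100 (x) x 136 (y) x 16 mm; origin under its centre. Two slots along y at x = -22.5 and +22.5 mm, 13 mm wide, floor 6 mm up. A strip stands in each; which is where varies.
- strip: Full strip: ten steel rivets side by side in a stiff plastic band, 110 (y) x 10 (x) x 36 mm high, about 60 g, heads up, ends flat, either may lead. Origin at the centre of its underside. Stands in a rack slot; its upper 26 mm stand clear of the wood, 16 mm stand clear of the magazine's walls once seated. Pinch it across its width. It bends under 45 N in all.
- stub: Used remainder of another strip: same section, only four rivets, 44 mm long. Stands in the other slot of the rack and stays there. Origin at the centre of its underside.
- offcut: Bystander: plain wooden block, 46 x 76 x 38 mm, origin under its centre.
- dolly: Bystander: grey steel ball-headed dolly, 62 mm across and 87 mm high, origin under its centre.

How it is judged:
On the way:
1. the full strip is seated on the channel floor between lip and follower, let go, with the rail still open (z of strip in the frame of cradle between 0.018 and 0.0225 m and x of strip in the frame of cradle between -0.0075 and 0.0075 m and y of strip in the frame of cradle between 0.065 and 0.089 m and angle between the y axis of strip and the y axis of cradle, either way round below 0.06 rad and angle between strip's own z axis and vertical below 0.06 rad and value of joint rail above 0.1 m and contact force between the fingers and strip below 0.3 N), for 0.3 s.
At the end, for the whole second after the job is handed in: The full strip rests heads up in the channel, underside within 2.5 mm of the floor, along the channel within 0.06 rad, between follower and nose lip; the rail is within 2.5 mm of fully closed; the short strip is still in its slot (within 20 mm) (z of strip in the frame of cradle between 0.018 and 0.0225 m and x of strip in the frame of cradle between -0.0075 and 0.0075 m and y of strip in the frame of cradle between 0.065 and 0.089 m and angle between the y axis of strip and the y axis of cradle, either way round below 0.06 rad and angle between strip's own z axis and vertical below 0.06 rad and value of joint rail below 0.0025 m and linear speed of strip below 0.01 m/s and distance of stub from where it was at the start of the episode below 0.02 m); the robot touches nothing.
It fails at once if the strip is pressed against the magazine, follower, rail or cradle with more than 45 N (contact force between strip and cradle above 45 N).
It fails at once if the robot presses on the cradle, magazine or rail with more than 40 N (contact force between the arm and cradle above 40 N).
It fails at once if the short strip is taken out of the rack or the wooden block or the dolly is moved by more than 30 mm (distance of any of stub, offcut, dolly from where it was at the start of the episode above 0.03 m).
It also fails if it takes over 64 s, if anything falls off the work surface, if the arm or the gripper's body presses on something with over 40 N, if the wrist force passes 120 N, or if a joint passes its speed limit or range.

## Robot

A 6-joint arm with a two-finger parallel gripper is mounted at the origin on a cart in front of the work surface, level with it; the furniture and walls round the work are solid. World frame = base frame: x ahead of the robot, y to its left, z up, the work surface at z = 0. Lengths are in m, angles in rad, forces in N, time in s.
With the tool pointing down it reaches from about 0.275 to 0.825 m from the base axis. Payload 4.9 kg.
Tool frame: the origin (TCP) lies at the very end of the fingers, on their centre line; the grasp point (between the pads) lies 19 mm behind it; z points along the fingers, y is the line along which they close (so a half turn about z gives the same grasp; the last joint's range is limited). The gripper opens to 85 mm and grips with 20 to 120 N. Pads are 22 mm wide; open, the fingers measure 114 mm over their backs; the gripper's body (76 mm by 85 mm) begins 54 mm behind the grasp point. The pads swing forward as they close: fully open they stand 13 mm farther back than shut.
Start: joints at [-1.421, 0.326, -0.193, 1.052, 0, 1.437], TCP at [0.154, -0.528, 0.231] pointing down, gripper open.
Joint ranges: [-2.65, 2.65], [-0.97, 1.79], [-1.3, 1.35], [-1.93, 2.1], [-1.47, 1.37], [-3.14, 3.14]. Speed limits (rad/s): [2.57, 2.57, 3.14, 3.14, 3.14, 3.14].

## Interface

Orientations are given as a rotation vector (axis times angle).
In Python, from workcell import read_state, grab_frame, close_job, look_for, tip_of gives the robot as it stands.
- The arm moves only by the tool jog_arm, never from a script. Its argument "targets" is a list of rows, each a list of 3 entries, a list of its own where there are three numbers: the closure, from -1 (fully open) to 1 (shut), then the shift along the world's x, y, z as a fraction of full scale, then the turn about the world's z as a fraction of full scale. In form: [[grip, [tx, ty, tz], yaw], ...]. A call has 1 to 20 rows; each row is the pose to reach, as a shift and turn from the pose commanded when the call began, turning the shorter way round; what a row does not reach only later rows make up. Full scale, the value 1, is 30 cm for a shift and pi rad for a turn. A row lasts 1/12 s, in which the tool goes at most 41.7 mm and 7.16 degrees, less where a joint would pass 70% of its speed; a pose out of reach is approached as far as the arm can. A call with a number of a shift or a turn outside -1 to 1 is refused whole. A call with a gripper value outside its range is refused whole. The fingers move at their own pace and stop on an object; the grip force is fixed at half the most. Time passes only in rows, so rows that repeat a pose let the fingers close. It gives the time, the measured TCP pose, the force, the opening and the grip force at its end, in the units of the state.
- read_state(): the state, without advancing time (a new reading comes with each control period).
- grab_frame(name): name is "scene" or "side" or "wrist"; returns a dict with "image" (420x560x3 uint8, red, green, blue), "fx", "fy", "cx", "cy" (pixels), "R" (3x3) and "t" (3): a world point X has camera coordinates R X + t. Camera axes: x right, y down, z forward; pixel columns grow to the right and rows downward; lengths in m; the calibration is good to about 2 mm. A picture is of the moment at which its call begins. There is no depth.
- close_job(): hands the job in; it is judged then, once.
Trained networks look in a picture, given as the dict that the camera call returned (one of the last four; its "shot" number tells which), for a name from the list of things; names that differ only in an ending like _2 or _b are one class to them, and where a whole thing is asked for, a point or a joint stands for the part that bears it (a point fixed in the world has none). Each returns a list of dicts, best first, with "confidence" (0 to 1); they miss things now and then, are a little off and sometimes report something else, mostly with a low value. They report only what shows in the picture. A call takes as long as a camera call.
- look_for(picture, query): "point" ([column, row] in pixels, amid what is visible of it).
- tip_of(picture, query): "point" ([column, row] in pixels: a listed point, or the origin of a listed thing).
The state is a dict: "time_s": time; "joint_positions": joint angles; "qvel": joint speeds; "joint_efforts": joint torques, N m; "tcp_pos": TCP position; "tcp_rot": TCP orientation; "force": force on the tool from outside, world axes, zero at the start; "ft_torque": the same for the moment, N m; "gripper_width": finger opening in m; "grasp_force": force on a finger pad.
Only numpy, scipy, OpenCV 4.12 (cv2) and the standard library are available. Lean on these libraries where they do the work, as an engineer would, in place of code of your own. Each camera call takes 0.05 s, during which the arm holds its last target. There are 200 camera calls.

## Working session

There is one attempt and no reset: what is moved stays moved. The work goes in short steps, Python scripts to look and compute and a tool call to move; the robot and the scene stay as the last step left them, time stands still between calls to the robot, and variables do not carry over. Pictures are saved under pics/ and viewed, at most 10 in all, crops included, and the job is handed in when it is done.

Besides the shell and the picture viewer there is one more tool, called in YAML: its name, and indented under it one key for each argument. jog_arm: Moves the arm, as the interface text tells. Its arguments: {"type":"object","properties":{"targets":{"type":"array","items":{"type":"array"}}},"required":["targets"]}

```bash
mkdir -p pics
cat > h.py <<'E'
import numpy as np, cv2
from workcell import *
def ray(f,p):
    R=np.array(f["R"]);t=np.array(f["t"])
    d=R.T@np.array([(p[0]-f["cx"])/f["fx"],(p[1]-f["cy"])/f["fy"],1.0]);o=-R.T@t
    return o,d
def atz(f,p,z):
    o,d=ray(f,p); return o+d*(z-o[2])/d[2]
def proj(f,X):
    c=np.array(f["R"])@np.array(X)+np.array(f["t"]); return np.array([f["fx"]*c[0]/c[2]+f["cx"],f["fy"]*c[1]/c[2]+f["cy"]])
def save(f,n,crop=None,s=1):
    im=f["image"][:,:,::-1]
    if crop: im=im[crop[1]:crop[3],crop[0]:crop[2]]
    cv2.imwrite("pics/"+n,cv2.resize(im,None,fx=s,fy=s,interpolation=cv2.INTER_CUBIC))
E
python3 - <<'E'
from h import *
s=read_state();print(s["time_s"],s["tcp_pos"],s["tcp_rot"],s["gripper_width"])
Z=dict(cradle=0,channel=.02,follower_face=.032,tab=.071,rack=0,strip=.006,stub=.006,offcut=0,dolly=0,rail=.05)
ims=[]
for n in ["scene","side"]:
    f=grab_frame(n); ims.append(f["image"][:,:,::-1])
    print(n,"cam",np.round(-np.array(f["R"]).T@np.array(f["t"]),3))
    for q in Z:
        for g,fn in (("tip",tip_of),("look",look_for)):
            try:
                for r in fn(f,q)[:2]: print(n,g,q,round(r["confidence"],2),np.round(r["point"],1),np.round(atz(f,r["point"],Z[q]),4))
            except Exception as e: print(n,g,q,str(e)[:60])
for n,i in zip(("scene","side"),ims): cv2.imwrite(f"pics/{n}0.png",i)
E
```

```text
0.0 [ 0.15393953 -0.52739755  0.2304994 ] [-3.10828463e+00 -4.44030717e-01 -2.11610735e-05] 0.08527593093509188
scene cam [0.226 0.615 0.629]
scene tip cradle 0.58 [350.7 221.5] [ 0.4981 -0.1159  0.    ]
scene look cradle 0.88 [353.8 222. ] [ 0.4924 -0.1173  0.    ]
scene tip channel 0.89 [321.3 252.6] [0.5    0.0095 0.02  ]
scene look channel 0.87 [361.4 217.7] [ 0.4765 -0.1125  0.02  ]
scene tip follower_face 0.81 [338.9 227.4] [ 0.4962 -0.0533  0.032 ]
scene look follower_face 0.81 [355.6 221.3] [ 0.4768 -0.0835  0.032 ]
scene tip tab 0.87 [334.7 214. ] [ 0.4999 -0.0392  0.071 ]
scene look tab 0.9 [356.  218.1] [ 0.4632 -0.0462  0.071 ]
scene look tab 0.57 [266.4 316.9] [0.4862 0.2143 0.071 ]
scene tip rack 0.7 [254.  324.3] [0.5285 0.1851 0.    ]
scene look rack 0.78 [256.7 331.6] [ 0.5175  0.1951 -0.    ]
scene tip strip 0.71 [239.9 314.7] [0.5549 0.1836 0.006 ]
scene look strip 0.59 [240.9 306.4] [0.5627 0.1686 0.006 ]
scene tip stub 0.68 [334.6 213.6] [ 0.5325 -0.1164  0.006 ]
scene tip stub 0.66 [264.3 327.8] [0.5084 0.1875 0.006 ]
scene look stub 0.75 [265.  315.8] [0.5195 0
[... 1183 characters left out ...]
6 [241.  210.5] [0.5308 0.1619 0.    ]
side look rack 0.93 [238.  209.9] [0.5252 0.1667 0.    ]
side look strip 0.54 [266.1 288.2] [ 0.4984 -0.1213  0.006 ]
side look strip 0.47 [245.9 194. ] [0.5596 0.2249 0.006 ]
side tip stub 0.67 [229.  206.8] [0.5074 0.1763 0.006 ]
side tip offcut 0.97 [294.9 223.9] [0.6226 0.069  0.    ]
side look offcut 0.59 [296.5 214.5] [0.6402 0.1055 0.    ]
side tip dolly 0.74 [325.4 258.1] [ 0.6315 -0.0658  0.    ]
side look dolly 0.67 [326.6 239. ] [ 0.661  -0.0063  0.    ]
side tip rail it knows: channel, cradle, dolly, follower_face, offcut, rac
side look rail 0.86 [265.5 290.4] [ 0.4797 -0.1787  0.05  ]
side look rail 0.72 [246.1 194.8] [0.537  0.1365 0.05  ]
```

View pics/scene0.png

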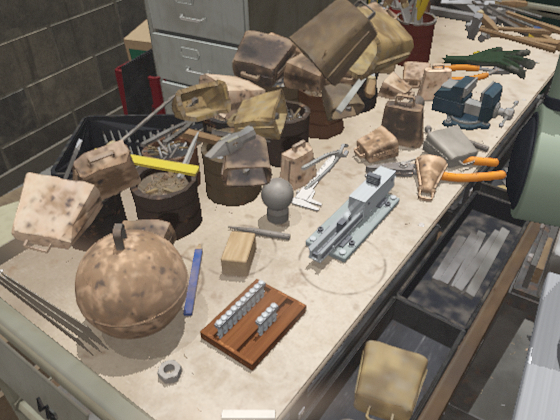

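View pics/side0.png

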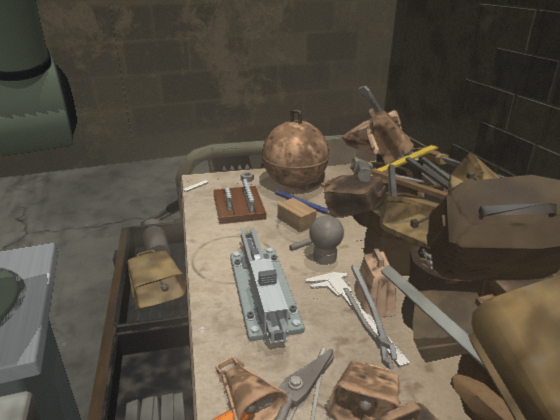

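The scene view shows the full strip in the far rack slot at about (240,308), the stub at (267,318) and the magazine with its nose at about (320,252). The side view agrees: rack at (240,203), rail tab at (267,277). I'll move over and look from close by.

jog_arm:
  targets:
    - [-1,[0.3,0.3,0.25],0.2]
    - [-1,[1,1,0.3],0.41]
    - [-1,[1,1,0.3],0.41]
    - [-1,[1,1,0.3],0.41]
    - [-1,[1,1,0.3],0.41]
    - [-1,[1,1,0.3],0.41]
    - [-1,[1,1,0.3],0.41]
    - [-1,[1,1,0.3],0.41]
    - [-1,[1,1,0.3],0.41]
    - [-1,[1,1,0.3],0.41]
    - [-1,[1,1,0.3],0.41]
    - [-1,[1,1,0.3],0.41]

```text
time_s: 3.0
tcp_pos: [0.4568, -0.2252, 0.3222]
tcp_rot: [2.211, 2.229, 0.003]
force: [0.8, 0.5, -0.9]
gripper_width: 0.0853
grasp_force: 0.0
```

jog_arm:
  targets:
    - [-1,[0.15,0.6,0],0]
    - [-1,[0.15,0.6,0],0]
    - [-1,[0.15,0.6,0],0]
    - [-1,[0.15,0.6,0],0]
    - [-1,[0.15,0.6,0],0]
    - [-1,[0.15,0.6,0],0]
    - [-1,[0.15,0.6,0],0]

```text
time_s: 3.58
tcp_pos: [0.4988, -0.0478, 0.3211]
tcp_rot: [2.219, 2.224, -0.001]
force: [0.9, 0.1, 0.2]
gripper_width: 0.0855
grasp_force: 0.0
```

Run:
```python
from h import *
s=read_state();print(s["time_s"],s["tcp_pos"],s["tcp_rot"],s["joint_positions"])
Z=dict(cradle=0,channel=.02,follower_face=.032,tab=.071,rack=0,strip=.006,stub=.006)
f=grab_frame("wrist"); print("cam",np.round(-np.array(f["R"]).T@np.array(f["t"]),3),f["fx"],np.round(f["R"],3).tolist())
for q in Z:
    for r in tip_of(f,q)[:2]: print(q,round(r["confidence"],2),np.round(r["point"],1),np.round(atz(f,r["point"],Z[q]),4))
save(f,"w1.png",s=1.4)
```

```text
3.5833 [ 0.49878932 -0.04784014  0.32111504] [ 2.21880948e+00  2.22386070e+00 -1.26078715e-03] [-2.42568550e-01  1.89463648e-01 -1.45277576e-01  1.23634200e+00
 -7.64155418e-04  1.32595393e+00]
cam [0.499 0.025 0.463] 326.426591101974 [[1.0, 0.002, -0.0], [0.002, -0.959, 0.283], [0.0, -0.283, -0.959]]
cradle 0.71 [275.6 213.8] [ 0.4936 -0.1213  0.    ]
channel 0.61 [290.3 122.7] [0.5133 0.0107 0.02  ]
follower_face 0.65 [280.7 176.8] [ 0.5009 -0.0592  0.032 ]
tab 0.97 [280.7 176. ] [ 0.5007 -0.0506  0.071 ]
```

View pics/w1.png

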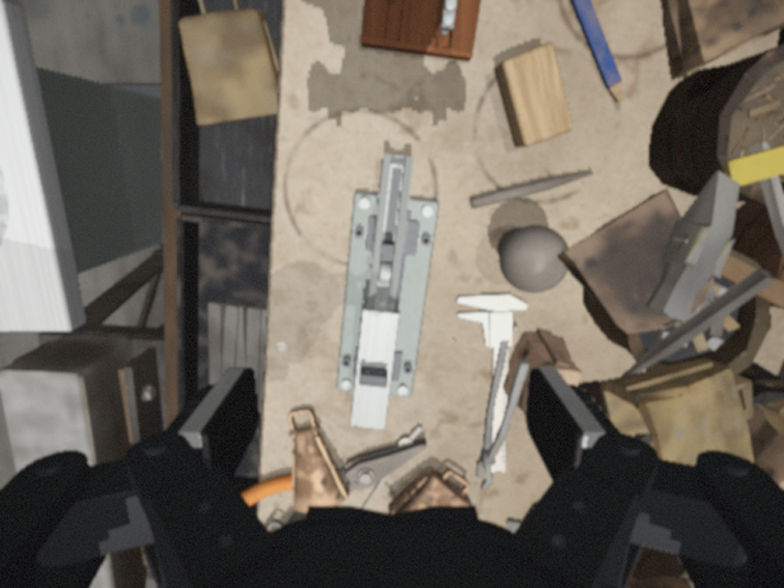

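The wrist view shows the cradle corners at about (357,191), (438,203), (339,390), (411,397) (view pixels, ×1.4), the nose at (397,152), the open channel down to the follower near (387,240), and the rail between (378,310) and (370,428). Next: the rack.

jog_arm:
  targets:
    - [-1,[0.1,0.8,-0.1],0]
    - [-1,[0.1,0.8,-0.1],0]
    - [-1,[0.1,0.8,-0.1],0]
    - [-1,[0.1,0.8,-0.1],0]
    - [-1,[0.1,0.8,-0.1],0]
    - [-1,[0.1,0.8,-0.1],0]
    - [-1,[0.1,0.8,-0.1],0]
    - [-1,[0.1,0.8,-0.1],0]
    - [-1,[0.1,0.8,-0.1],0]

```text
time_s: 4.73
tcp_pos: [0.5289, 0.1916, 0.2911]
tcp_rot: [2.22, 2.223, -0.001]
force: [-1.3, -0.6, 0.0]
gripper_width: 0.0852
grasp_force: 0.0
```

Run:
```python
from h import *
s=read_state();print(s["time_s"],s["tcp_pos"],s["tcp_rot"],s["joint_positions"])
# cradle corners from w1
R=np.array([[1,.002,0],[.002,-.959,.283],[0,-.283,-.959]]);c=np.array([.499,.025,.463])
f1=dict(R=R,t=-R@c,fx=326.43,fy=326.43,cx=280,cy=210)
for p in [(357,191),(438,203),(339,390),(411,397)]: print("corner",np.round(atz(f1,np.array(p)/1.4,.012),4))
Z=dict(rack=0,strip=.006,stub=.006)
f=grab_frame("wrist"); print("cam",np.round(-np.array(f["R"]).T@np.array(f["t"]),3),f["cx"],f["cy"])
for q in Z:
    for r in tip_of(f,q)[:2]: print(q,round(r["confidence"],2),np.round(r["point"],1),np.round(atz(f,r["point"],Z[q]),4))
    for r in look_for(f,q)[:2]: print("look",q,round(r["confidence"],2),np.round(r["point"],1),np.round(atz(f,r["point"],Z[q]+.03),4))
save(f,"w2.png",s=1.4)
```

```text
4.7333 [0.52892961 0.19163878 0.29109416] [ 2.22013820e+00  2.22263891e+00 -1.19987656e-03] [ 2.16658162e-01  3.19407193e-01 -4.85669511e-02  1.20342564e+00
 -4.74185691e-04  1.78632889e+00]
corner [ 0.4653 -0.0045  0.012 ]
corner [ 0.5438 -0.0158  0.012 ]
corner [ 0.4413 -0.2181  0.012 ]
corner [ 0.5204 -0.2265  0.012 ]
cam [0.529 0.264 0.433] 279.537754985063 207.88736013269732
rack 0.64 [280.2 173.7] [0.5303 0.1841 0.    ]
look rack 0.75 [277.9 169.9] [0.5274 0.1945 0.03  ]
strip 0.76 [296.1 174.9] [0.5514 0.1837 0.006 ]
look strip 0.73 [296.9 174.2] [0.5508 0.1902 0.036 ]
look strip 0.25 [349.8 347.8] [ 0.6318 -0.0651  0.036 ]
stub 0.58 [260.9 175.5] [0.5047 0.1828 0.006 ]
look stub 0.5 [257.9 180.4] [0.5026 0.1824 0.036 ]
```

View pics/w2.png

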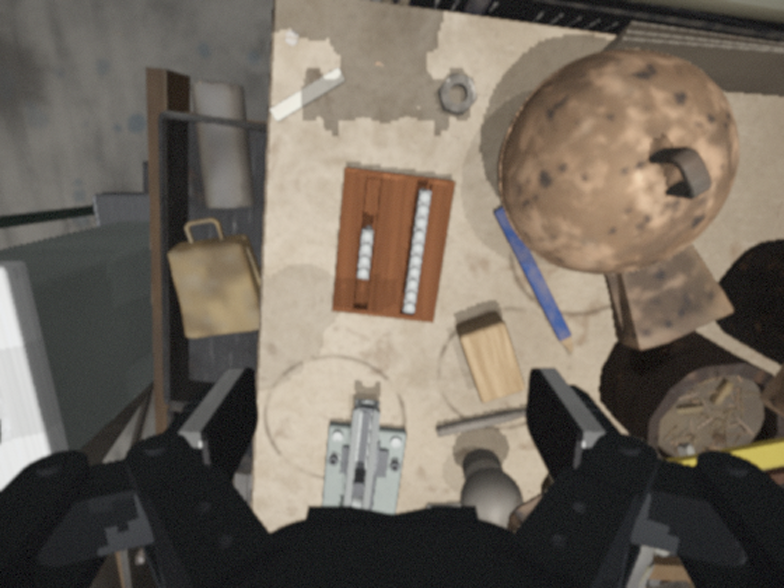

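The rack fills (333–455, 168–321) in view pixels; the full strip's heads run from (425,190) to (410,311), the stub from (367,230) to (363,280). Now exact strip pose from the bright heads.

```bash
cat > m.py <<'E'
from h import *
f=grab_frame("wrist")
im=f["image"].astype(int)
def blob(box,z):
    x0,y0,x1,y1=box; c=im[y0:y1,x0:x1]
    m=((c.max(2)-c.min(2))<45)&(c.min(2)>95)
    n,l,st,_=cv2.connectedComponentsWithStats(cv2.morphologyEx(m.astype(np.uint8),cv2.MORPH_CLOSE,np.ones((5,3))))
    k=1+np.argmax(st[1:,4]); v,u=np.nonzero(l==k)
    P=np.array([atz(f,(a+x0,b+y0),z)[:2] for a,b in zip(u,v)])
    (cx,cy),(w,h),a=cv2.minAreaRect(P.astype(np.float32)*1000)
    M=P.mean(0);d=np.linalg.svd(P-M)[2][0]; d*=np.sign(d[1])
    pr=(P-M)@d
    print("n",len(P),"mean",np.round(M,4),"yaw",round(-np.arctan2(d[0],d[1]),3),"len",round(np.ptp(pr),4),"mid",np.round(M+d*(pr.max()+pr.min())/2,4),"rect",cx,cy,w,h,a)
E
python3 - <<'E'
from m import *
blob((284,128,312,228),.042); blob((250,158,272,206),.042)
C=[atz(f,np.array(p)/1.4,.016) for p in [(345,168),(455,180),(434,321),(333,311)]]
print(np.round(C,4),np.mean(C,0))
E
```

```text
n 847 mean [0.5513 0.185 ] yaw -0.12 len 0.1109 mid [0.5511 0.1831] rect 551.0596313476562 183.06558227539062 110.90164947509766 11.654029846191406 83.04133605957031
n 351 mean [0.5063 0.183 ] yaw -0.126 len 0.0479 mid [0.5063 0.1833] rect 506.33258056640625 183.27008056640625 47.84990692138672 11.558276176452637 82.76487731933594
[[0.489  0.2539 0.016 ]
 [0.5866 0.2435 0.016 ]
 [0.5714 0.1101 0.016 ]
 [0.4735 0.1205 0.016 ]] [0.53013425 0.18198565 0.016     ]
```

jog_arm:
  targets:
    - [0.3,[0.074,-0.028,-0.3],-0.0385]
    - [0.3,[0.074,-0.028,-0.6],-0.0385]
    - [0.3,[0.074,-0.028,-0.6],-0.0385]
    - [0.3,[0.074,-0.028,-0.6],-0.0385]
    - [0.3,[0.074,-0.028,-0.6],-0.0385]
    - [0.3,[0.074,-0.028,-0.6],-0.0385]
    - [0.3,[0.074,-0.028,-0.6],-0.0385]
    - [0.3,[0.074,-0.028,-0.6],-0.0385]

```text
time_s: 5.8
tcp_pos: [0.5525, 0.1838, 0.113]
tcp_rot: [2.35, 2.083, 0.004]
force: [0.7, 0.3, 0.5]
gripper_width: 0.0299
grasp_force: 0.0
```

Run:
```python
from m import *
s=read_state();print(s["time_s"],s["tcp_pos"],s["tcp_rot"],s["gripper_width"])
r=look_for(f,"strip")[0]; print(r["point"],np.round(atz(f,r["point"],.042),4), proj(f,[.5511,.1831,.042]))
save(f,"w3.png")
```

```text
5.85 [0.5528592  0.18390976 0.11349543] [2.34914668 2.08309492 0.0051136 ] 0.0301139384846692
[274.9, 210.3] [0.551  0.1921 0.042 ] [276.69818622 222.7064306 ]
```

View pics/w3.png

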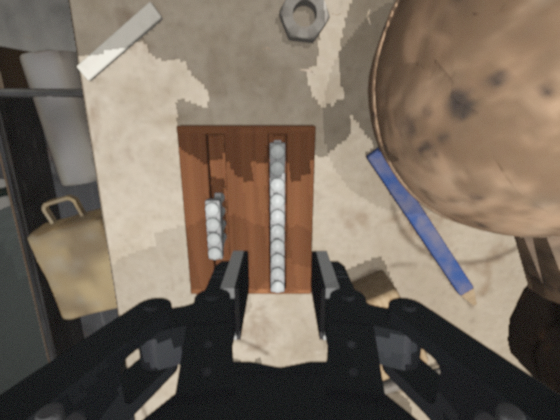

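The strip stands upright in the image (columns 271–284, rows 140–293), centred between the fingers (240 and 318). Descend and grip.

jog_arm:
  targets:
    - [0.3,[-0.005,0,-0.12],0]
    - [0.3,[-0.005,0,-0.2],0]
    - [0.3,[-0.005,0,-0.25],0]
    - [0.3,[-0.005,0,-0.285],0]
    - [0.3,[-0.005,0,-0.285],0]
    - [0.3,[-0.005,0,-0.285],0]
    - [1,[-0.005,0,-0.285],0]
    - [1,[-0.005,0,-0.285],0]
    - [1,[-0.005,0,-0.285],0]
    - [1,[-0.005,0,-0.285],0]
    - [1,[-0.005,0,-0.285],0]
    - [1,[-0.005,0,-0.285],0]

```text
time_s: 6.9
tcp_pos: [0.5513, 0.1839, 0.0276]
tcp_rot: [2.349, 2.083, 0.005]
force: [-0.2, -0.3, 6.1]
gripper_width: 0.0086
grasp_force: 60.8
```

jog_arm:
  targets:
    - [1,[0,0,0.06],0]
    - [1,[0,0,0.15],0]
    - [1,[0,0,0.25],0]
    - [1,[0,0,0.35],0]
    - [1,[0,0,0.4],0]
    - [1,[0,0,0.4],0]

```text
time_s: 7.4
tcp_pos: [0.5526, 0.1842, 0.1504]
tcp_rot: [2.347, 2.082, 0.011]
force: [2.2, -0.4, -1.1]
gripper_width: 0.0082
grasp_force: 60.0
```

Run:
```python
import cv2
a=cv2.imread("pics/w1.png")[130:450,320:460]
b=cv2.imread("pics/w2.png")[375:515,310:420]
a=cv2.resize(a,None,fx=1.8,fy=1.8,interpolation=cv2.INTER_CUBIC);b=cv2.resize(b,None,fx=4,fy=4,interpolation=cv2.INTER_CUBIC)
import numpy as np
o=np.zeros((580,700,3),np.uint8);o[:min(576,a.shape[0]),:a.shape[1]]=a[:576];o[:b.shape[0],256:256+b.shape[1]]=b[:, :444]
cv2.imwrite("pics/c1.png",o)
```

```text
(no output)
```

View pics/c1.png

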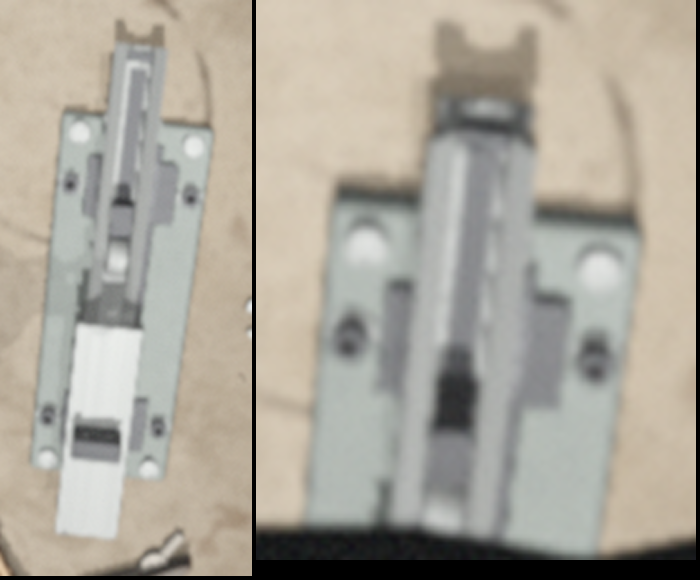

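Run:
```python
from h import *
f=grab_frame("wrist"); K=(f["fx"],f["cx"],f["cy"]); print(K)
def F(R,c): R=np.array(R); return dict(R=R,t=-R@np.array(c),fx=K[0],fy=K[0],cx=279.54,cy=207.89)
R=[[1,.002,0],[.002,-.959,.283],[0,-.283,-.959]]
f1=F(R,[.499,.025,.463]);f2=F(R,[.529,.264,.433])
A=lambda x,y,z:np.round(atz(f1,((320+x/1.8)/1.4,(130+y/1.8)/1.4),z),4)
B=lambda x,y,z:np.round(atz(f2,((310+(x-256)/4)/1.4,(375+y/4)/1.4),z),4)
C=[A(62,108,.012),A(213,127,.012),A(31,468,.012),A(165,478,.012)];print("cradle",C,np.mean(C,0))
print("cradle f2 top corners",B(337,188,.012),B(637,225,.012))
print("f2 wall top front",B(427,135,.04),B(533,135,.04))
print("f1 wall top front",A(112,43,.04),A(165,45,.04)," lip top?",A(140,60,.029))
print("f1 channel walls row200",A(105,200,.04),A(152,200,.04))
print("follower front top",A(122,207,.044),"rail front",A(78,325,.062),A(143,328,.062),"rail rear",A(57,533,.062),A(121,538,.062))
print("tab front top",A(77,424,.081),A(122,426,.081))
```

```text
(326.426591101974, 279.537754985063, 207.88736013269732)
cradle [array([ 0.4634, -0.0064,  0.012 ]), array([ 0.5448, -0.0163,  0.012 ]), array([ 0.44  , -0.2217,  0.012 ]), array([ 0.5219, -0.2283,  0.012 ])] [ 0.492525 -0.118175  0.012   ]
cradle f2 top corners [ 0.4654 -0.0038  0.012 ] [ 0.5442 -0.0147  0.012 ]
f2 wall top front [0.492  0.0287 0.04  ] [0.5177 0.0288 0.04  ]
f1 wall top front [0.4909 0.027  0.04  ] [0.5171 0.0261 0.04  ]  lip top? [0.5049 0.0188 0.029 ]
f1 channel walls row200 [ 0.487  -0.0512  0.04  ] [ 0.5114 -0.0511  0.04  ]
follower front top [ 0.4959 -0.0541  0.044 ] rail front [ 0.4733 -0.1123  0.062 ] [ 0.5068 -0.1138  0.062 ] rail rear [ 0.4597 -0.2346  0.062 ] [ 0.4954 -0.2378  0.062 ]
tab front top [ 0.4732 -0.159   0.081 ] [ 0.4961 -0.16    0.081 ]
```

jog_arm:
  targets:
    - [1,[-0.165,-0.572,0],0.004]
    - [1,[-0.165,-0.572,0],0.004]
    - [1,[-0.165,-0.572,0],0.004]
    - [1,[-0.165,-0.572,0],0.004]
    - [1,[-0.165,-0.572,0],0.004]
    - [1,[-0.165,-0.572,0],0.004]
    - [1,[-0.165,-0.572,-0.1],0.004]
    - [1,[-0.165,-0.572,-0.2],0.004]
    - [1,[-0.165,-0.572,-0.24],0.004]
    - [1,[-0.165,-0.572,-0.24],0.004]
    - [1,[-0.165,-0.572,-0.24],0.004]

```text
time_s: 8.37
tcp_pos: [0.4994, 0.0131, 0.0727]
tcp_rot: [-2.334, -2.099, 0.002]
force: [-0.2, 0.6, -0.7]
gripper_width: 0.008
grasp_force: 59.9
```

Run:
```python
from h import *
s=read_state();print(s["time_s"],s["tcp_pos"],s["tcp_rot"],s["force"])
a=grab_frame("scene");b=grab_frame("side");w=grab_frame("wrist")
X=np.array(s["tcp_pos"]);
def crop(f,X,h,k):
    p=proj(f,X);u,v=int(p[0]),int(p[1]);im=f["image"][max(0,v-h):v+h,max(0,u-h):u+h,::-1];return cv2.resize(im,(k,k),interpolation=cv2.INTER_CUBIC)
o=np.hstack([crop(a,X,50,400),crop(b,X,45,400)]);cv2.imwrite("pics/c2.png",o)
save(w,"w4.png")
```

```text
8.3667 [0.4993917  0.01306053 0.07269481] [-2.33438993 -2.09887536  0.00238564] [-0.19826129  0.60562034 -0.72802516]
```

View pics/c2.png

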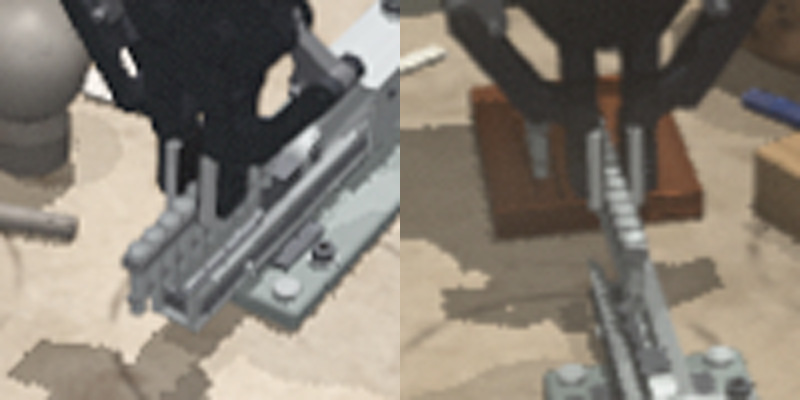

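View pics/w4.png

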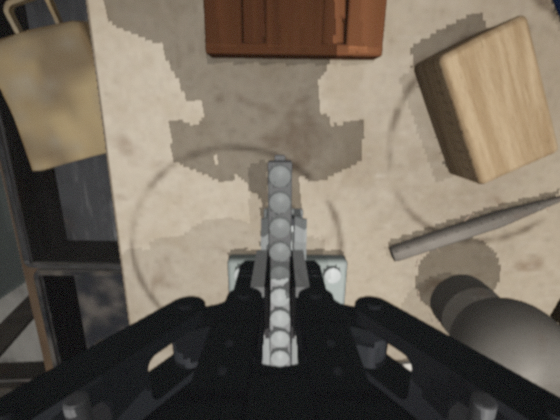

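The crops show the strip held upright above the nose, parallel to the channel; the wrist view has the strip at column 280 and the magazine walls at 262–305 (centre 283.5), so about 2 mm to +x is needed. Lower into the lead-in.

jog_arm:
  targets:
    - [1,[0.008,0,-0.01],0]
    - [1,[0.008,0,-0.02],0]
    - [1,[0.008,0,-0.03],0]
    - [1,[0.008,0,-0.038],0]
    - [1,[0.008,0,-0.046],0]
    - [1,[0.008,0,-0.053],0]
    - [1,[0.008,0,-0.059],0]
    - [1,[0.008,0,-0.065],0]
    - [1,[0.008,0,-0.065],0]
    - [1,[0.008,0,-0.065],0]

```text
time_s: 9.35
tcp_pos: [0.5025, 0.012, 0.0542]
tcp_rot: [-2.337, -2.099, 0.0]
force: [-0.9, -0.2, -0.0]
gripper_width: 0.0081
grasp_force: 59.9
```

jog_arm:
  targets:
    - [1,[0.003,0,-0.004],0]
    - [1,[0.006,0,-0.004],0]
    - [1,[0.01,0,-0.004],0]
    - [1,[0.01,0,-0.004],0]
    - [1,[0.01,0,-0.004],0]

```text
time_s: 9.77
tcp_pos: [0.5048, 0.0121, 0.0529]
tcp_rot: [-2.337, -2.098, 0.002]
force: [-3.2, -0.7, -0.1]
gripper_width: 0.0085
grasp_force: 60.0
```

jog_arm:
  targets:
    - [1,[-0.005,0,0],0]
    - [1,[-0.01,0,0],0]
    - [1,[-0.015,0,0],0]
    - [1,[-0.02,0,0],0]
    - [1,[-0.02,0,0],0]
    - [1,[-0.02,0,0],0]

```text
time_s: 10.27
tcp_pos: [0.5015, 0.0118, 0.0537]
tcp_rot: [2.336, 2.097, 0.004]
force: [4.0, 0.2, 0.4]
gripper_width: 0.0087
grasp_force: 59.9
```

jog_arm:
  targets:
    - [1,[0.012,0,-0.002],0]
    - [1,[0.012,0,-0.002],0]
    - [1,[0.011,-0.01,-0.002],0]
    - [1,[0.01,-0.02,-0.002],0]
    - [1,[0.009,-0.03,-0.002],0]
    - [1,[0.008,-0.04,-0.002],0]
    - [1,[0.008,-0.04,-0.002],0]

```text
time_s: 10.85
tcp_pos: [0.5014, 0.0002, 0.0523]
tcp_rot: [-2.337, -2.097, -0.001]
force: [-0.4, 2.5, -0.8]
gripper_width: 0.0084
grasp_force: 60.0
```

jog_arm:
  targets:
    - [1,[-0.001,-0.01,0],0]
    - [1,[-0.002,-0.02,0],0]
    - [1,[-0.003,-0.03,0],0]
    - [1,[-0.004,-0.04,0],0]
    - [1,[-0.004,-0.04,0],0]

```text
time_s: 11.27
tcp_pos: [0.5005, -0.0122, 0.0523]
tcp_rot: [-2.337, -2.098, -0.0]
force: [-0.7, 5.2, -1.0]
gripper_width: 0.0082
grasp_force: 59.9
```

jog_arm:
  targets:
    - [1,[-0.001,-0.01,0],0]
    - [1,[-0.002,-0.02,0],0]
    - [1,[-0.003,-0.03,0],0]
    - [1,[-0.004,-0.04,0],0]
    - [1,[-0.005,-0.05,0],0]
    - [1,[-0.005,-0.05,0],0]

```text
time_s: 11.77
tcp_pos: [0.4989, -0.0266, 0.0524]
tcp_rot: [-2.336, -2.098, -0.001]
force: [-1.5, 5.8, 0.1]
gripper_width: 0.0083
grasp_force: 60.0
```

jog_arm:
  targets:
    - [1,[-0.001,-0.006,0],0]
    - [1,[-0.001,-0.012,0],0]
    - [1,[-0.002,-0.018,0],0]
    - [1,[-0.002,-0.018,0],0]

```text
time_s: 12.1
tcp_pos: [0.4984, -0.0316, 0.0524]
tcp_rot: [-2.336, -2.098, -0.002]
force: [-1.4, 7.5, -0.3]
gripper_width: 0.0082
grasp_force: 60.1
```

jog_arm:
  targets:
    - [1,[0,-0.005,0],0]
    - [1,[-0.001,-0.01,0],0]
    - [1,[-0.001,-0.013,0],0]
    - [1,[-0.001,-0.013,0],0]

```text
time_s: 12.43
tcp_pos: [0.498, -0.0352, 0.0524]
tcp_rot: [-2.335, -2.098, -0.002]
force: [-0.8, 6.7, 0.1]
gripper_width: 0.0086
grasp_force: 60.1
```

jog_arm:
  targets:
    - [1,[0,-0.004,0],0]
    - [1,[-0.001,-0.008,0],0]
    - [1,[-0.001,-0.01,0],0]
    - [1,[-0.001,-0.01,0],0]

```text
time_s: 12.77
tcp_pos: [0.4977, -0.038, 0.0524]
tcp_rot: [-2.335, -2.098, -0.003]
force: [-0.2, 7.1, 0.6]
gripper_width: 0.0081
grasp_force: 60.1
```

jog_arm:
  targets:
    - [1,[0,-0.004,0],0]
    - [1,[-0.001,-0.008,0],0]
    - [1,[-0.001,-0.008,0],0]

```text
time_s: 13.02
tcp_pos: [0.4974, -0.0401, 0.0524]
tcp_rot: [-2.334, -2.098, -0.004]
force: [-0.6, 9.3, 1.4]
gripper_width: 0.0083
grasp_force: 60.2
```

jog_arm:
  targets:
    - [1,[0,-0.004,0],0]
    - [1,[-0.001,-0.007,0],0]
    - [1,[-0.001,-0.007,0],0]
    - [1,[-0.001,-0.007,0],0]

```text
time_s: 13.35
tcp_pos: [0.4973, -0.0403, 0.0526]
tcp_rot: [-2.331, -2.097, -0.009]
force: [0.7, 14.5, 3.6]
gripper_width: 0.0084
grasp_force: 60.5
```

jog_arm:
  targets:
    - [1,[0.001,0.007,0],0]
    - [1,[0.001,0.014,0],0]
    - [1,[0.001,0.014,0],0]
    - [1,[0.001,0.014,0],0]

```text
time_s: 13.68
tcp_pos: [0.4976, -0.038, 0.0524]
tcp_rot: [-2.334, -2.099, -0.003]
force: [-0.8, 7.6, 0.4]
gripper_width: 0.0085
grasp_force: 60.1
```

jog_arm:
  targets:
    - [1,[0,0,-0.005],0]
    - [1,[0,0,-0.01],0]
    - [1,[0,0,-0.014],0]
    - [1,[0,0,-0.014],0]

```text
time_s: 14.02
tcp_pos: [0.4985, -0.0384, 0.0485]
tcp_rot: [-2.336, -2.1, -0.005]
force: [0.6, 8.0, 1.1]
gripper_width: 0.0083
grasp_force: 60.2
```

jog_arm:
  targets:
    - [1,[0,0,-0.006],0]
    - [1,[0,0,-0.012],0]
    - [1,[0,0,-0.018],0]
    - [1,[0,0,-0.022],0]
    - [1,[0,0,-0.022],0]

```text
time_s: 14.43
tcp_pos: [0.4986, -0.0385, 0.0419]
tcp_rot: [-2.336, -2.1, -0.005]
force: [0.3, 7.9, 1.8]
gripper_width: 0.0084
grasp_force: 60.2
```

jog_arm:
  targets:
    - [1,[0,0,-0.003],0]
    - [1,[0,0,-0.004],0]
    - [1,[0,0,-0.004],0]

```text
time_s: 14.68
tcp_pos: [0.4986, -0.0384, 0.0415]
tcp_rot: [-2.336, -2.1, -0.005]
force: [-1.3, 8.4, 8.6]
gripper_width: 0.008
grasp_force: 61.3
```

Floor felt (8.6 N) at the expected height. Release, wait, lift.

jog_arm:
  targets:
    - [0.5,[0,0,0],0]
    - [0.3,[0,0,0],0]
    - [0.3,[0,0,0],0]
    - [0.3,[0,0,0],0]
    - [0.3,[0,0,0.02],0]
    - [0.3,[0,0,0.1],0]
    - [0.3,[0,0,0.2],0]
    - [0.3,[0,0,0.3],0]
    - [0.3,[0,0.2,0.4],0]
    - [0.3,[0,0.2,0.4],0]
    - [0.3,[0,0.2,0.4],0]

```text
time_s: 15.6
tcp_pos: [0.4994, 0.0228, 0.1638]
tcp_rot: [2.332, 2.101, 0.007]
force: [-1.1, 0.5, 0.2]
gripper_width: 0.0298
grasp_force: 0.0
```

Run:
```python
from h import *
s=read_state();print(s["time_s"],s["tcp_pos"],s["gripper_width"])
a=grab_frame("scene");b=grab_frame("side");w=grab_frame("wrist")
def crop(f,X,h,k):
    p=proj(f,X);u,v=int(p[0]),int(p[1]);im=f["image"][max(0,v-h):v+h,max(0,u-h):u+h,::-1];return cv2.resize(im,(k,k),interpolation=cv2.INTER_CUBIC)
X=[.498,-.04,.05]
cv2.imwrite("pics/c3.png",np.hstack([crop(a,X,50,400),crop(w,X,110,400)]))
for n,f in (("w",w),("sc",a),("sd",b)):
    for q,z in (("strip",.02),("tab",.071),("channel",.02)):
        for r in tip_of(f,q)[:1]: print(n,q,round(r["confidence"],2),np.round(r["point"]),np.round(atz(f,r["point"],z),4))
print(proj(w,X),proj(a,X))
```

```text
15.6 [0.49943804 0.02284487 0.16377279] 0.029783871883775515
w strip 0.78 [286. 252.] [ 0.4995 -0.0343  0.02  ]
w tab 0.68 [290. 293.] [ 0.5002 -0.0476  0.071 ]
w channel 0.98 [288. 206.] [0.5052 0.0101 0.02  ]
sc strip 0.57 [333. 237.] [ 0.4999 -0.0382  0.02  ]
sc tab 0.69 [319. 253.] [0.48   0.0625 0.071 ]
sc channel 0.93 [320. 252.] [0.5021 0.0095 0.02  ]
sd strip 0.53 [252. 254.] [ 0.4983 -0.0373  0.02  ]
sd tab 0.74 [257. 235.] [ 0.5037 -0.0577  0.071 ]
sd channel 0.66 [251. 253.] [ 0.4989 -0.0325  0.02  ]
[286.00012964 272.59748708] [335.32486512 223.47521576]
```

View pics/c3.png

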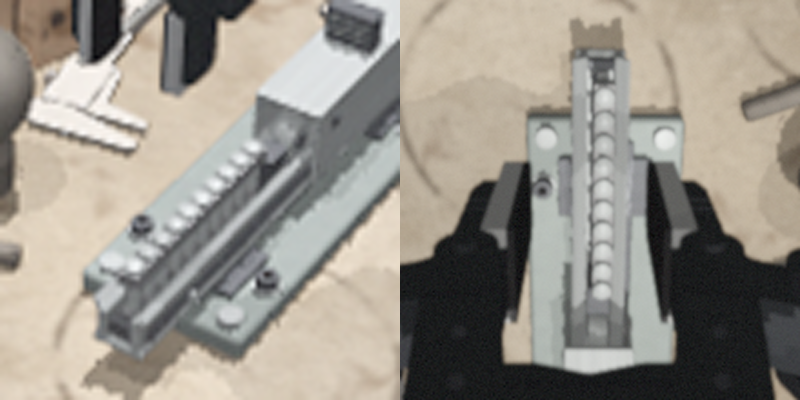

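The strip sits flat in the channel between the nose lip (600,55) and the follower (597,330), heads up, level with the walls; the rail tab stands at about (355,25) in the left crop. Now go behind the tab with closed fingers.

jog_arm:
  targets:
    - [1,[-0.062,-0.753,0],0]
    - [1,[-0.062,-0.753,0],0]
    - [1,[-0.062,-0.753,0],0]
    - [1,[-0.062,-0.753,0],0]
    - [1,[-0.062,-0.753,0],0]
    - [1,[-0.062,-0.753,0],0]
    - [1,[-0.062,-0.753,-0.1],0]
    - [1,[-0.062,-0.753,-0.2],0]
    - [1,[-0.062,-0.753,-0.26],0]
    - [1,[-0.062,-0.753,-0.26],0]
    - [1,[-0.062,-0.753,-0.26],0]

```text
time_s: 17.12
tcp_pos: [0.4784, -0.2052, 0.0819]
tcp_rot: [-2.336, -2.097, 0.001]
force: [-0.4, 0.4, 0.1]
gripper_width: 0.0
grasp_force: 0.0
```

Run:
```python
from h import *
s=read_state();print(s["time_s"],s["tcp_pos"],s["tcp_rot"],s["gripper_width"])
b=grab_frame("side");w=grab_frame("wrist")
def crop(f,X,h,k):
    p=proj(f,X);u,v=int(p[0]),int(p[1]);im=f["image"][max(0,v-h):v+h,max(0,u-h):u+h,::-1];return cv2.resize(im,(k,k),interpolation=cv2.INTER_CUBIC)
cv2.imwrite("pics/c4.png",np.hstack([crop(b,[.482,-.19,.07],55,400),cv2.resize(w["image"][20:420,80:480,::-1],(400,400))]))
```

```text
17.1167 [ 0.47837896 -0.20516511  0.08185314] [-2.33582101e+00 -2.09716966e+00  1.14078604e-03] 3.0001736312493483e-05
```

View pics/c4.png

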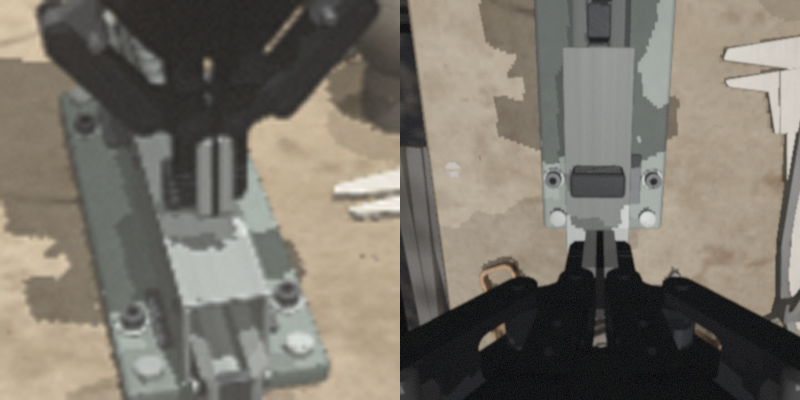

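Fingers stand behind the tab, centred on it (wrist crop: tab at (598,182), fingers at (600,240)). Lower and push towards the nose.

jog_arm:
  targets:
    - [1,[0,0,-0.03],0]
    - [1,[0,0,-0.048],0]
    - [1,[0,0,-0.048],0]
    - [1,[0.003,0.025,-0.048],0]
    - [1,[0.005,0.05,-0.048],0]
    - [1,[0.008,0.075,-0.048],0]
    - [1,[0.011,0.1,-0.048],0]
    - [1,[0.013,0.125,-0.048],0]
    - [1,[0.016,0.15,-0.048],0]
    - [1,[0.019,0.175,-0.048],0]
    - [1,[0.021,0.2,-0.048],0]
    - [1,[0.021,0.2,-0.048],0]

```text
time_s: 18.22
tcp_pos: [0.4854, -0.1437, 0.0681]
tcp_rot: [-2.335, -2.101, -0.001]
force: [-0.1, 0.4, -0.0]
gripper_width: -0.0004
grasp_force: 0.0
```

jog_arm:
  targets:
    - [1,[0.003,0.025,0],0]
    - [1,[0.005,0.05,0],0]
    - [1,[0.008,0.075,0],0]
    - [1,[0.011,0.1,0],0]
    - [1,[0.013,0.125,0],0]
    - [1,[0.013,0.125,0],0]

```text
time_s: 18.72
tcp_pos: [0.4893, -0.1062, 0.068]
tcp_rot: [-2.335, -2.1, -0.001]
force: [0.7, 0.4, -0.2]
gripper_width: 0.0002
grasp_force: 0.0
```

Run:
```python
from h import *
s=read_state();print(s["time_s"],s["tcp_pos"],s["force"])
for n in ("wrist","scene"):
    f=grab_frame(n)
    for q,z in (("tab",.075),("rail",.062),("strip",.05)):
        for r in look_for(f,q)[:2]: print(n,q,round(r["confidence"],2),np.round(r["point"]),np.round(atz(f,r["point"],z),4))
    if n=="wrist":
        g=f["image"].mean(2)
        # brightness profile along the magazine centre line at rail roof height
        y=np.arange(-.13,.05,.004); print([(round(v,3),int(g[int(p[1]),int(p[0])])) for v in y for p in [proj(f,[.4984+(v+.038)*.107+.009,v,.062])] if 0<=p[1]<420])
```

```text
18.7167 [ 0.48933912 -0.10624393  0.06800198] [ 0.7085162   0.41618427 -0.23976102]
wrist tab 0.7 [285. 163.] [ 0.4975 -0.0547  0.075 ]
wrist rail 0.61 [283. 174.] [ 0.4961 -0.0613  0.062 ]
wrist strip 0.6 [284.  44.] [ 0.5027 -0.0052  0.05  ]
[(np.float64(-0.13), 22), (np.float64(-0.126), 21), (np.float64(-0.122), 22), (np.float64(-0.118), 26), (np.float64(-0.114), 29), (np.float64(-0.11), 24), (np.float64(-0.106), 82), (np.float64(-0.102), 72), (np.float64(-0.098), 76), (np.float64(-0.094), 77), (np.float64(-0.09), 46), (np.float64(-0.086), 75), (np.float64(-0.082), 139), (np.float64(-0.078), 140), (np.float64(-0.074), 141), (np.float64(-0.07), 140), (np.float64(-0.066), 142), (np.float64(-0.062), 142), (np.float64(-0.058), 141), (np.float64(-0.054), 143), (np.float64(-0.05), 145), (np.float64(-0.046), 145), (np.float64(-0.042), 146), (np.float64(-0.038), 145), (np.float64(-0.034), 147), (np.float64(-0.03), 147), (np.float64(-0.026), 108), (np.float64(-0.022), 108), (np.float64(-0.018), 109), (np.float64(-0.014), 108), (np.float64(-0.01), 106), (np.float64(-0.006), 106), (np.float64(-0.002), 105), (np.float64(0.002), 102), (np.float64(0.006), 104)]
scene tab 0.82 [353. 220.] [ 0.4643 -0.0354  0.075 ]
scene rail 0.9 [346. 215.] [ 0.4857 -0.0576  0.062 ]
scene strip 0.85 [326. 237.] [0.4975 0.0006 0.05  ]
```

jog_arm:
  targets:
    - [1,[0.003,0.025,0],0]
    - [1,[0.005,0.05,0],0]
    - [1,[0.008,0.075,0],0]
    - [1,[0.01,0.09,0],0]
    - [1,[0.01,0.09,0],0]

```text
time_s: 19.53
tcp_pos: [0.4924, -0.0795, 0.0681]
tcp_rot: [-2.335, -2.101, -0.001]
force: [-0.1, -0.5, 0.5]
gripper_width: 0.0002
grasp_force: 0.0
```

jog_arm:
  targets:
    - [1,[0.001,0.01,0],0]
    - [1,[0.002,0.02,0],0]
    - [1,[0.003,0.03,0],0]

```text
time_s: 19.78
tcp_pos: [0.4933, -0.0719, 0.0681]
tcp_rot: [2.337, 2.099, -0.0]
force: [-0.6, -1.2, 0.6]
gripper_width: 0.0001
grasp_force: 0.8
```

jog_arm:
  targets:
    - [1,[0.001,0.007,0],0]
    - [1,[0.001,0.013,0],0]
    - [1,[0.002,0.02,0],0]

```text
time_s: 20.03
tcp_pos: [0.4938, -0.0678, 0.0682]
tcp_rot: [2.336, 2.096, -0.006]
force: [-1.8, -10.1, -0.4]
gripper_width: 0.0002
grasp_force: 5.3
```

jog_arm:
  targets:
    - [1,[0.001,0.006,0],0]
    - [1,[0.001,0.012,0],0]
    - [1,[0.001,0.012,0],0]

```text
time_s: 20.28
tcp_pos: [0.4942, -0.064, 0.0681]
tcp_rot: [2.337, 2.096, -0.004]
force: [0.3, -3.7, 0.5]
gripper_width: 0.0002
grasp_force: 1.6
```

jog_arm:
  targets:
    - [1,[0,0.004,0],0]
    - [1,[0.001,0.008,0],0]
    - [1,[0.001,0.008,0],0]

```text
time_s: 20.53
tcp_pos: [0.4945, -0.0591, 0.068]
tcp_rot: [-2.336, -2.099, -0.002]
force: [0.3, 1.0, 0.1]
gripper_width: 0.0002
grasp_force: 0.0
```

jog_arm:
  targets:
    - [1,[0,0.004,0],0]
    - [1,[0.001,0.008,0],0]
    - [1,[0.001,0.008,0],0]

```text
time_s: 20.78
tcp_pos: [0.4944, -0.0589, 0.0681]
tcp_rot: [2.336, 2.097, -0.005]
force: [-1.6, -6.0, 0.6]
gripper_width: -0.0002
grasp_force: 3.4
```

jog_arm:
  targets:
    - [1,[0,0.004,0],0]
    - [1,[0.001,0.01,0],0]
    - [1,[0.001,0.01,0],0]
    - [1,[0.001,0.01,0],0]

```text
time_s: 21.12
tcp_pos: [0.4945, -0.0587, 0.0682]
tcp_rot: [2.335, 2.092, -0.013]
force: [-2.9, -14.7, -0.5]
gripper_width: 0.0001
grasp_force: 7.5
```

Hard stop where the shut tab is expected (tab centre y ≈ -0.042). Back off and rise clear.

jog_arm:
  targets:
    - [1,[-0.003,-0.03,0],0]
    - [1,[-0.006,-0.06,0],0]
    - [1,[-0.006,-0.06,0.1],0]
    - [1,[-0.006,-0.2,0.25],0]
    - [1,[-0.006,-0.2,0.45],0]
    - [1,[-0.006,-0.2,0.45],0]
    - [1,[-0.006,-0.2,0.45],0]
    - [1,[-0.006,-0.2,0.45],0]

```text
time_s: 21.78
tcp_pos: [0.4949, -0.1153, 0.2053]
tcp_rot: [2.335, 2.096, 0.005]
force: [-0.3, -0.3, -0.6]
gripper_width: -0.0
grasp_force: 0.0
```

Run:
```python
from h import *
s=read_state();print(s["time_s"],s["tcp_pos"],s["force"])
f=grab_frame("wrist")
for q,z in (("tab",.075),("rail",.062),("strip",.05)):
    for r in look_for(f,q)[:2]: print(q,round(r["confidence"],2),np.round(r["point"]),np.round(atz(f,r["point"],z),4))
g=f["image"].mean(2)
for off in (.009,-.009):
    print([(int(round(v*1000)),int(g[int(p[1]),int(p[0])])) for v in np.arange(-.12,.05,.004) for p in [proj(f,[.4984+(v+.038)*.107+off,v,.062])] if 0<=p[1]<420])
```

```text
21.7833 [ 0.49485251 -0.11530429  0.20528946] [-0.29971449 -0.31531204 -0.6244631 ]
tab 0.96 [276. 151.] [ 0.4975 -0.0742  0.075 ]
rail 0.95 [271. 103.] [ 0.4974 -0.0357  0.062 ]
strip 0.56 [272. 102.] [ 0.498  -0.0343  0.05  ]
[(-120, 176), (-116, 177), (-112, 176), (-108, 176), (-104, 220), (-100, 237), (-96, 237), (-92, 236), (-88, 236), (-84, 235), (-80, 234), (-76, 234), (-72, 178), (-68, 170), (-64, 162), (-60, 161), (-56, 164), (-52, 161), (-48, 88), (-44, 97), (-40, 99), (-36, 137), (-32, 164), (-28, 165), (-24, 165), (-20, 165), (-16, 167), (-12, 165), (-8, 167), (-4, 167), (0, 167), (4, 168), (8, 168), (12, 170), (16, 168), (20, 132), (24, 130), (28, 119), (32, 87), (36, 110)]
[(-120, 184), (-116, 185), (-112, 184), (-108, 184), (-104, 186), (-100, 234), (-96, 233), (-92, 232), (-88, 232), (-84, 232), (-80, 231), (-76, 222), (-72, 206), (-68, 162), (-64, 162), (-60, 162), (-56, 163), (-52, 160), (-48, 128), (-44, 92), (-40, 95), (-36, 92), (-32, 163), (-28, 165), (-24, 164), (-20, 165), (-16, 165), (-12, 165), (-8, 166), (-4, 164), (0, 163), (4, 164), (8, 164), (12, 164), (16, 165), (20, 157), (24, 129), (28, 130), (32, 132), (36, 132), (40, 119)]
```

```bash
python3 -c "
from workcell import *
print(close_job())"
```

```text
the job is handed in; nothing more can be done
None
```

The full strip is seated in the magazine and the keeper rail is pushed home past its catch to the hard stop; I handed the job in at about 22 s, though no verdict came back.

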